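# Deal tensile bars alternately into the cleaning rack and the control rack

### The job

The four tensile bars in the long rack stand in the order in which they were cut from the plate, number one next to the rack's upright end tab. So that the set to be degreased and the control set sample the plate alike, deal them out one at a time in that order, in turn: the first to the steel rack with the lifting loop, the second to the short plastic rack, and so on until each holds two, filling the place next to the loop or tab first. Stand every bar on end, fully down in its slot, and leave the glass beaker standing where it is.

Things in the scene. Friction and masses are not known exactly. Their poses are not given: they have to be found in the camera images.
- bar_1: Number 1 from the long rack's tab: light dog-bone tensile bar, 115 mm long, tabs 19 wide x 38 long, 8 thick, 40 g, on end in its slot (leaning up to 0.1 rad), top 135 mm above the worktop, broad faces across the row (pinch the 8 mm from the rack's long sides). Origin: mid length and width, on one broad face, mid plane 4 mm along +z; y along its length, x across its width. Either end may be up.
- bar_2: Number 2 from the long rack's tab: light dog-bone tensile bar, 115 mm long, tabs 19 wide x 38 long, 8 thick, 40 g, on end in its slot (leaning up to 0.1 rad), top 135 mm above the worktop, broad faces across the row (pinch the 8 mm from the rack's long sides). Origin: mid length and width, on one broad face, mid plane 4 mm along +z; y along its length, x across its width. Either end may be up.
- bar_3: Number 3 from the long rack's tab: light dog-bone tensile bar, 115 mm long, tabs 19 wide x 38 long, 8 thick, 40 g, on end in its slot (leaning up to 0.1 rad), top 135 mm above the worktop, broad faces across the row (pinch the 8 mm from the rack's long sides). Origin: mid length and width, on one broad face, mid plane 4 mm along +z; y along its length, x across its width. Either end may be up.
- bar_4: Number 4 from the long rack's tab: light dog-bone tensile bar, 115 mm long, tabs 19 wide x 38 long, 8 thick, 40 g, on end in its slot (leaning up to 0.1 rad), top 135 mm above the worktop, broad faces across the row (pinch the 8 mm from the rack's long sides). Origin: mid length and width, on one broad face, mid plane 4 mm along +z; y along its length, x across its width. Either end may be up.
- long_rack: Source: dark grey plastic block, fixed, 46 x 154 mm, four slots at y = +51 (number 1), +17, -17, -51 mm. Aluminium angle as end tab with a thumb hole at y = +81 mm, 30 mm wide, 101 mm high. Each slot: throat 10.5 x 21.5 mm (21.5 along y), floor 20 mm up, mouth flared to 30 x 32 mm at the rack's top, 74 mm up. Origin: on the worktop, mid row; y along the row towards the first place, z up.
- loop_rack: Target for degreasing: open rack of bright sheet steel, fixed, 46 x 86 mm, two slots at y = +17 (next to the loop) and -17 mm. Lifting loop of 5 mm rod at y = +42 mm, 37 mm wide, 117 mm high. Each slot: throat 10.5 x 21.5 mm (21.5 along y), floor 20 mm up, mouth flared to 30 x 32 mm at the rack's top, 74 mm up. Origin: on the worktop, mid row; y along the row towards the first place, z up.
- short_rack: Target for the control set: short dark grey plastic block, fixed, 46 x 86 mm, two slots at y = +17 (next to the tab) and -17 mm. Aluminium angle as end tab at y = +47 mm, 30 mm wide, 101 mm high. Each slot: throat 10.5 x 21.5 mm (21.5 along y), floor 20 mm up, mouth flared to 30 x 32 mm at the rack's top, 74 mm up. Origin: on the worktop, mid row; y along the row towards the first place, z up.
- beaker: Empty 250 ml glass beaker, 70 mm across and 95 mm high, standing among the racks; a bystander, not to be knocked. Origin: centre of its underside.

How it is judged:
On the way, in this order (a step that is already met when the one before it is completed fails the run):
1. The first bar stands in the loop rack, in the place next to the loop (x of bar_1 in the frame of loop_rack between -0.013 and 0.013 m and y of bar_1 in the frame of loop_rack between 0.004 and 0.03 m and z of bar_1 in the frame of loop_rack between 0.07 and 0.083 m and angle between the y axis of bar_1 and the z axis of loop_rack, either way round below 0.2 rad), for 0.2 s.
2. The second bar stands in the short rack, in the place next to the tab (x of bar_2 in the frame of short_rack between -0.013 and 0.013 m and y of bar_2 in the frame of short_rack between 0.004 and 0.03 m and z of bar_2 in the frame of short_rack between 0.07 and 0.083 m and angle between the y axis of bar_2 and the z axis of short_rack, either way round below 0.2 rad), for 0.2 s.
3. The third bar stands in the other place of the loop rack (x of bar_3 in the frame of loop_rack between -0.013 and 0.013 m and y of bar_3 in the frame of loop_rack between -0.03 and -0.004 m and z of bar_3 in the frame of loop_rack between 0.07 and 0.083 m and angle between the y axis of bar_3 and the z axis of loop_rack, either way round below 0.2 rad), for 0.2 s.
4. The fourth bar stands in the other place of the short rack (x of bar_4 in the frame of short_rack between -0.013 and 0.013 m and y of bar_4 in the frame of short_rack between -0.03 and -0.004 m and z of bar_4 in the frame of short_rack between 0.07 and 0.083 m and angle between the y axis of bar_4 and the z axis of short_rack, either way round below 0.2 rad), for 0.2 s.
At the end, for the whole second after the job is handed in: Bars 1 and 3 stand in the loop rack and bars 2 and 4 in the short rack, 1 and 2 next to the loop or tab, each within 13 mm of its place along and across the row (measured at its origin), foot down to within about 5 mm of the slot floor, upright within 0.2 rad, released and at rest (all of step 1 and all of step 2 and all of step 3 and all of step 4 and linear speed of each of bar_1, bar_2, bar_3, bar_4 below 0.02 m/s and angular speed of each of bar_1, bar_2, bar_3, bar_4 below 0.2 rad/s); the robot touches nothing.
It fails at once if The beaker is pushed away or tipped (distance of beaker from where it was at the start of the episode above 0.03 m or angle between beaker's own z axis and vertical above 0.3 rad).
It also fails if it takes over 123 s, if anything falls off the work surface, if the arm or the gripper's body presses on something with over 40 N, if the wrist force passes 120 N, or if a joint passes its speed limit or range.

### The arm

A 7-joint arm with a two-finger parallel gripper is mounted at the origin on a cart in front of the work surface, level with it; the furniture and walls round the work are solid. World frame = base frame: x ahead of the robot, y to its left, z up, the work surface at z = 0. Lengths are in m, angles in rad, forces in N, time in s.
With the tool pointing down it reaches from about 0.4 to 0.875 m from the base axis. Payload 4.4 kg.
Tool frame: the origin (TCP) lies at the centre of the arm's flange, where the gripper is bolted on; the fingertips stand manip.tip_reach ahead of it and the grasp point (between the pads) lies 155 mm ahead of it (manip.tip_reach is the distance from the TCP to the fingertips, in m); z points along the fingers, y is the line along which they close (so a half turn about z gives the same grasp; the last joint's range is limited). The gripper opens to 85 mm and grips with 20 to 120 N. Pads are 22 mm wide; open, the fingers measure 114 mm over their backs; the gripper's body (76 mm by 85 mm) begins 54 mm behind the grasp point. The pads swing forward as they close: fully open they stand 13 mm farther back than shut.
Start: joints at [-1.328, 0.628, 0.038, 1.517, -0.027, 0.996, -0.02], TCP at [0.198, 0.619, 0.405] pointing down, gripper open.
Joint ranges: [-3.06, 3.06], [-0.37, 2.12], [-1.25, 1.32], [0.18, 2.47], [-1.1, 4.24], [0.23, 1.98], [-2.94, 2.94]. Speed limits (rad/s): [2.57, 2.57, 3.14, 3.14, 3.14, 3.14, 3.14].

### API

Orientations are given as a unit quaternion [w, x, y, z].
In Python, from workcell import manip, optics, ticket, trace, place_of gives the robot as it stands.
- The arm moves only by the tool play_rows, never from a script. Its argument "rows" is a list of rows, each an object with "translation": the shift along the tool's x, y, z in cm, a list of three; "roll": the turn about the tool's z in rad; "claw": the opening, from -1 (shut) to 1 (fully open). A call has 1 to 10 rows; each row is the pose to reach, as a shift and turn from the pose commanded when the call began, along the tool's axes at that moment; what a row does not reach only later rows make up. A row lasts 1/8 s, in which the tool goes at most 62.5 mm and 10.7 degrees, less where a joint would pass 70% of its speed; a pose out of reach is approached as far as the arm can. A call with a gripper value outside its range is refused whole. The fingers move at their own pace and stop on an object; "squeeze" is the grip in N (left out, the last holds). Time passes only in rows, so rows that repeat a pose let the fingers close. It gives the time, the measured TCP pose, the force, the opening and the grip force at its end, in the units of the state.
- manip.sense(): the state, without advancing time (a new reading comes with each control period).
- optics.read_camera(name): name is "scene" or "top" or "wrist"; returns (picture, depth): 384x512x3 uint8, red, green, blue; 384x512 float32, m along the optical axis (not along the pixel's ray), 0 where there is no reading.
- optics.camera_params(name): a dict with "K" (3x3 intrinsics, pixels), "rvec" (rotation vector, rad) and "tvec" (3), from world to camera coordinates, as OpenCV has them; the wrist camera has in their place "hand_eye" (4x4, takes a point from camera to tool coordinates, whose origin is the TCP and whose axes are the flange's). Camera axes: x right, y down, z forward; pixel columns grow to the right and rows downward; lengths in m; the calibration is good to about 2 mm. A picture is of the moment at which its call begins: read the wrist's pose just before it. camera_params takes no time and is no camera call.
- ticket.close_job(): hands the job in; it is judged then, once.
Trained networks look in the newest picture that a camera, given by its name, has taken for a name from the list of things; names that differ only in an ending like _2 or _b are one class to them, and where a whole thing is asked for, a point or a joint stands for the part that bears it (a point fixed in the world has none). Each returns a list of dicts, best first, with "p" (0 to 1); they miss things now and then, are a little off and sometimes report something else, mostly with a low value. They report only what shows in the picture. A call takes as long as a camera call.
- trace(camera, target): "region" (384x512 bool, what is visible of it) and "rect" ([left, top, right, bottom] in pixels, round what is visible of it).
- place_of(camera, target): "uv" ([column, row] in pixels: a listed point, or the origin of a listed thing).
The state is a dict: "time_s": time; "q": joint angles; "joint_velocities": joint speeds; "joint_torque": joint torques, N m; "position": TCP position; "tool_rot": TCP orientation; "contact_force": force on the tool from outside, world axes, zero at the start; "moment": the same for the moment, N m; "opening": opening from 0.0 (shut) to 1.0 (fully open); "grip_force": force on a finger pad.
Only numpy, scipy, OpenCV 4.12 (cv2) and the standard library are available. Lean on these libraries where they do the work, as an engineer would, in place of code of your own. Each camera call takes 0.05 s, during which the arm holds its last target. There are 200 camera calls.

## Working session

There is one attempt and no reset: what is moved stays moved. The work goes in short steps, Python scripts to look and compute and a tool call to move; the robot and the scene stay as the last step left them, time stands still between calls to the robot, and variables do not carry over. Pictures are saved under pics/ and viewed, at most 14 in all, crops included, and the job is handed in when it is done.

Besides the shell and the picture viewer there is one more tool, called after ">>>" by a JSON object that holds its "api" and its "payload". play_rows: Moves the arm, as the interface text tells. Its arguments: {"type":"object","properties":{"rows":{"type":"array"},"squeeze":{"type":"number"}},"required":["rows"]}

```bash
ls; mkdir -p pics; cat > h.py <<'E'
import numpy as np, cv2, pickle
from scipy.spatial.transform import Rotation as R
from workcell import manip, optics, ticket, trace, place_of
def tool():
    s=manip.sense(); w,x,y,z=s['tool_rot']
    T=np.eye(4); T[:3,:3]=R.from_quat([x,y,z,w]).as_matrix(); T[:3,3]=s['position']; return T
def cam(name):
    T=tool(); rgb,d=optics.read_camera(name); p=optics.camera_params(name); K=np.array(p['K'])
    if 'hand_eye' in p: C=T@np.array(p['hand_eye'])
    else:
        C=np.eye(4); r=cv2.Rodrigues(np.array(p['rvec'],float))[0]; C[:3,:3]=r.T; C[:3,3]=-r.T@np.array(p['tvec']).ravel()
    return rgb,d,K,C
def cloud(d,K,C):
    v,u=np.mgrid[:d.shape[0],:d.shape[1]]
    P=np.stack([(u-K[0,2])/K[0,0]*d,(v-K[1,2])/K[1,1]*d,d],-1)
    W=P@C[:3,:3].T+C[:3,3]; W[d<=0]=np.nan; return W
def save(n,rgb): cv2.imwrite('pics/'+n,rgb[...,::-1])
E
python3 - <<'E'
from h import *
print(manip.tip_reach, manip.sense())
for n in('top','scene'):
    rgb,d,K,C=cam(n); save(n+'0.png',rgb); W=cloud(d,K,C); np.savez(n+'0.npz',rgb=rgb,W=W,d=d,K=K,C=C)
    print(n,C[:3,3].round(3),K[0,0])
    for t in('long_rack','loop_rack','short_rack','beaker','bar_1'):
        for r in trace(n,t)[:4]:
            P=W[r['region']]; P=P[np.isfinite(P[:,0])]
            print(t,round(r['p'],2),np.round(r['rect']),np.median(P,0).round(3),P.min(0).round(3),P.max(0).round(3))
        print([ (round(o['p'],2),np.round(o['uv'])) for o in place_of(n,t)[:4]])
E
```

```text
pics
0.1734 {'time_s': 0.0, 'q': array([-1.32780963,  0.62936168,  0.03840789,  1.51835049, -0.02703867,
        0.99627895, -0.02000195]), 'joint_velocities': array([-0.000458  , -0.00051028,  0.0012644 , -0.00077013, -0.00047073,
        0.00090274,  0.0021029 ]), 'joint_torque': array([-9.20332859e-04, -5.63391709e+01,  1.22570280e+00, -1.93454736e+01,
        1.09355879e-02,  1.04818345e-02,  1.65523420e-05]), 'position': array([0.19739699, 0.61900266, 0.40378365]), 'tool_rot': array([-1.58183163e-04,  1.53778172e-01,  9.88104948e-01, -9.27837696e-04]), 'contact_force': array([-0.30935159,  0.11831256, -0.81131   ]), 'moment': array([-0.03555264, -0.02484289,  0.07326604]), 'grip_force': 0.0, 'opening': 0.9973215792230051}
top [ 0.422 -0.265  0.912] 401.5343108155874
long_rack 0.7 [175. 189. 242. 247.] [ 0.46  -0.151  0.071] [ 0.402 -0.22  -0.003] [ 0.524 -0.075  0.136]
long_rack 0.69 [182. 227. 196. 240.] [ 0.434 -0.113  0.124] [ 0.424 -0.124  0.028] [ 0.445 -0.094  0.137]
[(0.64, array([210., 222.]))]
loop_rack 0.56 [308. 186. 354. 227.] [ 0.488 -0.402  0.064] [ 0.448 -0.452 -0
[... 1466 characters left out ...]
-0.169  0.102]
beaker 0.18 [158. 175. 238. 229.] [ 0.454 -0.161  0.045] [ 0.399 -0.222 -0.   ] [ 0.67  -0.057  0.102]
[(0.63, array([277., 209.])), (0.51, array([265., 236.]))]
bar_1 0.75 [217. 156. 229. 192.] [ 0.496 -0.194  0.114] [ 0.49  -0.203  0.07 ] [ 0.509 -0.186  0.135]
bar_1 0.7 [166. 163. 179. 193.] [ 0.432 -0.114  0.11 ] [ 0.426 -0.125  0.049] [ 0.498 -0.046  0.135]
bar_1 0.68 [200. 160. 212. 192.] [ 0.475 -0.168  0.114] [ 0.469 -0.176  0.072] [ 0.483 -0.161  0.135]
bar_1 0.55 [184. 158. 194. 192.] [ 0.454 -0.14   0.109] [ 0.447 -0.15   0.03 ] [ 0.556 -0.036  0.135]
[(0.76, array([191., 184.])), (0.74, array([170., 190.])), (0.63, array([220., 185.])), (0.54, array([202., 188.]))]
```

```bash
python3 -c "
import cv2,numpy as np
a=cv2.imread('pics/top0.png');b=cv2.imread('pics/scene0.png')
cv2.imwrite('pics/both.png',cv2.resize(np.vstack([a,b]),(450,600)) if 0 else np.hstack([cv2.resize(a,(400,300)),cv2.resize(b,(400,300))]))"
```

```text
(no output)
```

View pics/top0.png

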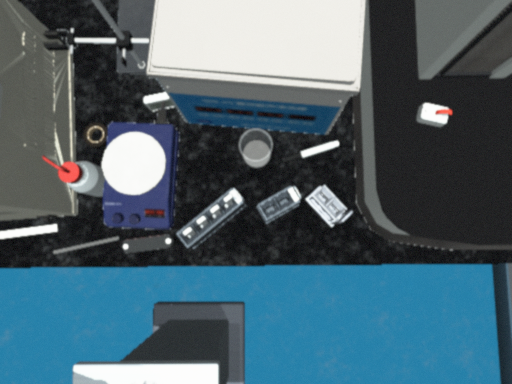

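View pics/scene0.png

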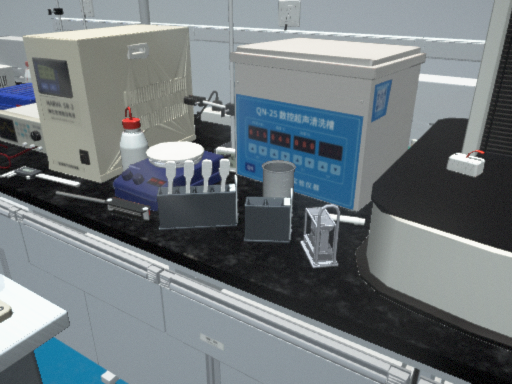

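The top view shows the long rack (column 210, row 218) with its tab at (237,193), the short rack at (278,204) with its tab at (295,190), and the loop rack at (327,205) with its loop at about (347,213). The beaker is at (256,148), just in front of the cleaner.

```bash
python3 - <<'E'
from h import *
A={n:np.load(n+'0.npz') for n in('top','scene')}
boxes={'long':(.39,.54,-.235,-.06),'short':(.44,.55,-.35,-.24),'loop':(.43,.55,-.47,-.355)}
for n in A:
    P=A[n]['W'].reshape(-1,3); P=P[np.isfinite(P[:,0])]
    for k,(a,b,c,d) in boxes.items():
        Q=P[(P[:,0]>a)&(P[:,0]<b)&(P[:,1]>c)&(P[:,1]<d)]
        T=Q[(Q[:,2]>.066)&(Q[:,2]<.08)]
        H=Q[(Q[:,2]>.085)]
        r=cv2.minAreaRect(T[:,:2].astype(np.float32)*1000)
        print(n,k,len(T),'ctr',np.round(r[0]),'size',np.round(r[1]),'ang',round(r[2],1),'zmed',np.median(T[:,2]).round(4))
        if k!='long': print('  high',len(H),H[:,:2].mean(0).round(4) if len(H) else '',H[:,2].max() if len(H) else '')
    # bars
    Q=P[(P[:,0]>.39)&(P[:,0]<.54)&(P[:,1]>-.235)&(P[:,1]<-.06)]
    B=Q[(Q[:,2]>.105)&(Q[:,2]<.145)]
    lab=cv2.kmeans(B[:,:2].astype(np.float32),4,None,(3,50,1e-6),10,cv2.KMEANS_PP_CENTERS)
    for i in range(4):
        b=B[lab[1].ravel()==i]; t=b[b[:,2]>.128]; print('  bar',len(b),b.mean(0).round(4),b[:,2].max().round(3),'top',t.mean(0).round(4),np.round(cv2.minAreaRect(t[:,:2].astype(np.float32)*1000),1) if 0 else cv2.minAreaRect(t[:,:2].astype(np.float32)*1000))
# coarse height map
P=np.vstack([A[n]['W'].reshape(-1,3) for n in A]); P=P[np.isfinite(P[:,0])]
print('rows x .3...; cols y from .6 to -.7 step .1 (cm)')
print('y',[round(.65-.1*j,2) for j in range(14)])
for x in np.arange(.2,1.0,.05):
    print(round(x,2),[int(100*max(P[(abs(P[:,0]-x)<.025)&(abs(P[:,1]-(.65-.1*j))<.05)][:,2],default=-1)) for j in range(14)])
E
```

```text
top long 919 ctr [ 466. -150.] size [ 40. 151.] ang 39.0 zmed 0.0733
top short 577 ctr [ 495. -295.] size [40. 83.] ang 29.1 zmed 0.0734
  high 32 [ 0.5152 -0.3318] 0.1037890382427662
top loop 384 ctr [ 493. -403.] size [77. 36.] ang 41.8 zmed 0.0722
  high 53 [ 0.4628 -0.4268] 0.12030506604094304
  bar 58 [ 0.4578 -0.142   0.1297] 0.136 top [ 0.4587 -0.1417  0.1334] ((458.5953369140625, -141.39495849609375), (7.548743724822998, 19.076419830322266), 39.08890914916992)
  bar 59 [ 0.4787 -0.1679  0.1288] 0.137 top [ 0.4797 -0.1675  0.1338] ((479.8288269042969, -167.70120239257812), (8.042535781860352, 18.17928123474121), 37.163326263427734)
  bar 60 [ 0.4998 -0.1942  0.1287] 0.138 top [ 0.5009 -0.1942  0.1339] ((500.94110107421875, -193.8348846435547), (7.831083297729492, 18.03840446472168), 38.752281188964844)
  bar 60 [ 0.4364 -0.1157  0.1293] 0.137 top [ 0.4375 -0.1156  0.1333] ((437.2049255371094, -114.88648223876953), (8.093864440917969, 18.59444808959961), 38.538665771484375)
scene long 908 ctr [ 496. -128.] size [127. 153.] ang 36.7 zmed 0.0723
scene short 569 ctr [ 494. -296.] 
[... 1394 characters left out ...]
0, 4, 33, 33, 33, 7, 7, 13, 7, 7, 14, 15, 15]
0.5 [10, 10, 7, 33, 33, 33, 11, 9, 13, 13, 10, 15, 15, 15]
0.55 [10, 10, 10, 33, 33, 33, 15, 9, 7, 0, 9, 15, 15, 15]
0.6 [10, 10, -100, 33, 33, 33, 11, 9, 0, 10, 1, 15, 15, 15]
0.65 [10, -100, -100, 33, 33, 33, 9, 9, 30, 31, 31, 31, 18, 18]
0.7 [-100, -100, -100, 33, 33, 33, 6, 31, 31, 31, 31, 31, 16, 15]
0.75 [-100, -100, -100, 33, 33, 33, 14, 31, 31, 31, 31, 31, 41, 39]
0.8 [-100, -100, -100, 33, 33, 33, 40, 31, 31, 31, 31, 31, 39, -100]
0.85 [-100, -100, -100, 33, 33, 33, 40, 13, 31, 31, 31, 31, 25, -100]
0.9 [-100, -100, -100, -100, 0, 0, 1, 1, 31, 31, 31, 31, 17, -100]
0.95 [-100, -100, -100, -100, 0, 0, 1, 1, -100, -100, -100, 14, 14, -100]
```

```bash
cat >> h.py <<'E'
def go(xyz,yaw=None,T=None):
    """shift (cm, tool axes) and roll that bring TCP to xyz with tool y at yaw deg (mod 180)"""
    T=tool() if T is None else T
    t=T[:3,:3].T@(np.array(xyz)-T[:3,3])*100
    y=np.degrees(np.arctan2(T[1,1],T[0,1])); r=0 if yaw is None else -np.radians((yaw-y+90)%180-90)
    print('shift',t.round(2),'roll',round(r,3),'| at',T[:3,3].round(4),'yaw',round(y,2),'tilt',T[:2,2].round(4)); return t,r
E
python3 - <<'E'
from h import *
print(np.array(optics.camera_params('wrist')['hand_eye']).round(3),optics.camera_params('wrist')['K'])
go([.35,.35,.55]); go([.46,-.2,.5],38.9)
E
```

```text
[[-0.    -0.963 -0.269  0.069]
 [ 1.    -0.     0.    -0.001]
 [-0.    -0.269  0.963  0.031]
 [ 0.     0.     0.     1.   ]] [[293.256209     0.         254.76608526]
 [  0.         293.256209   189.45773153]
 [  0.           0.           1.        ]]
shift [-22.71 -21.02 -14.53] roll 0 | at [0.1976 0.6193 0.4047] yaw 72.3 tilt [-0.      0.0001]
shift [-49.91 -70.07  -9.53] roll 0.583 | at [0.1976 0.6193 0.4047] yaw 72.3 tilt [-0.      0.0001]
```

>>> {"api": "play_rows", "payload": {"rows": [{"translation": [0, 0, -14.5], "roll": 0, "claw": 1}, {"translation": [-8, -7, -14.5], "roll": 0.1, "claw": 1}, {"translation": [-12, -11, -14.5], "roll": 0.2, "claw": 1}, {"translation": [-16, -15, -14.5], "roll": 0.3, "claw": 1}, {"translation": [-19, -18, -14.5], "roll": 0.4, "claw": 1}, {"translation": [-22.7, -21, -14.5], "roll": 0.5, "claw": 1}, {"translation": [-22.7, -21, -14.5], "roll": 0.583, "claw": 1}, {"translation": [-22.7, -21, -14.5], "roll": 0.583, "claw": 1}, {"translation": [-22.7, -21, -14.5], "roll": 0.583, "claw": 1}]}}

```text
time_s: 2.22
position: [0.3492, 0.3514, 0.5496]
tool_rot: [-0.0, 0.43, 0.903, 0.0]
contact_force: [0.0, 0.0, 0.3]
opening: 1.003
grip_force: 0.0
```

```bash
python3 -c "
from h import *
print(manip.sense()['q'].round(2)); go([.46,-.22,.5],38.9)"
```

```text
[-1.03  0.26  0.25  1.72 -0.07  1.16 -0.08]
shift [-51.34 -27.44   4.92] roll 0.003 | at [0.3492 0.3514 0.5496] yaw 39.1 tilt [-0.0006  0.0007]
```

>>> {"api": "play_rows", "payload": {"rows": [{"translation": [-51.3, -27.4, 4.9], "roll": 0, "claw": 1}, {"translation": [-51.3, -27.4, 4.9], "roll": 0, "claw": 1}, {"translation": [-51.3, -27.4, 4.9], "roll": 0, "claw": 1}, {"translation": [-51.3, -27.4, 4.9], "roll": 0, "claw": 1}, {"translation": [-51.3, -27.4, 4.9], "roll": 0, "claw": 1}, {"translation": [-51.3, -27.4, 4.9], "roll": 0, "claw": 1}, {"translation": [-51.3, -27.4, 4.9], "roll": 0, "claw": 1}, {"translation": [-51.3, -27.4, 4.9], "roll": 0, "claw": 1}, {"translation": [-51.3, -27.4, 4.9], "roll": 0, "claw": 1}, {"translation": [-51.3, -27.4, 4.9], "roll": 0, "claw": 1}]}}

```text
time_s: 3.48
position: [0.4597, -0.2236, 0.5]
tool_rot: [0.0, 0.432, 0.902, -0.001]
contact_force: [0.3, 0.1, 0.1]
opening: 0.998
grip_force: 0.0
```

>>> {"api": "play_rows", "payload": {"rows": [{"translation": [0, 0, 0], "roll": 0, "claw": 1}, {"translation": [0, 0, 0], "roll": 0, "claw": 1}, {"translation": [0, 0, 0], "roll": 0, "claw": 1}]}}

```text
time_s: 3.85
position: [0.4593, -0.2194, 0.5007]
tool_rot: [-0.0, 0.43, 0.903, 0.0]
contact_force: [-0.1, 0.6, -0.6]
opening: 0.999
grip_force: 0.0
```

```bash
python3 - <<'E'
from h import *
print(manip.sense()['q'].round(2)); go([.46,-.22,.5],38.9)
rgb,d,K,C=cam('wrist'); save('w1.png',rgb); W=cloud(d,K,C); np.savez('w1.npz',rgb=rgb,W=W,d=d,K=K,C=C)
P=W.reshape(-1,3); P=P[np.isfinite(P[:,0])]
boxes={'long':(.39,.54,-.235,-.06),'short':(.44,.55,-.355,-.24),'loop':(.43,.55,-.47,-.355)}
for k,(a,b,c,e) in boxes.items():
    Q=P[(P[:,0]>a)&(P[:,0]<b)&(P[:,1]>c)&(P[:,1]<e)]
    T=Q[(Q[:,2]>.068)&(Q[:,2]<.08)]; H=Q[Q[:,2]>.09]
    if len(T): print(k,len(T),cv2.minAreaRect(T[:,:2].astype(np.float32)*1000),np.median(T[:,2]),'high',H.mean(0).round(4),H.max(0).round(3),H.min(0).round(3))
    if k=='long':
        B=Q[Q[:,2]>.128]; lab=cv2.kmeans(B[:,:2].astype(np.float32),4,None,(3,50,1e-6),10,cv2.KMEANS_PP_CENTERS)
        for i in range(4):
            t=B[lab[1].ravel()==i]; print('  top',len(t),t.mean(0).round(4),cv2.minAreaRect(t[:,:2].astype(np.float32)*1000))
E
```

```text
[-0.03  0.36  0.58  1.78 -0.23  1.07  1.32]
shift [-0.09  0.01  0.07] roll 0.003 | at [ 0.4593 -0.2194  0.5007] yaw 39.1 tilt [0.0001 0.0009]
long 1916 ((464.44989013671875, -150.76332092285156), (40.10247802734375, 150.27777099609375), 38.99244689941406) 0.07288435502430149 high [ 0.4676 -0.1964  0.3973] [ 0.522 -0.106  0.428] [ 0.416 -0.235  0.09 ]
  top 11966 [ 0.4984 -0.1806  0.3866] ((501.6324462890625, -180.37205505371094), (38.484596252441406, 44.400577545166016), 11.213849067687988)
  top 6803 [ 0.4526 -0.2089  0.4124] ((450.85015869140625, -206.3327178955078), (28.149139404296875, 12.23851203918457), 39.75539779663086)
  top 6223 [ 0.467  -0.1869  0.3978] ((457.541015625, -151.0732421875), (31.572019577026367, 101.19530487060547), 18.5090274810791)
  top 6942 [ 0.4296 -0.2214  0.4145] ((428.86962890625, -224.46652221679688), (33.33604431152344, 12.518972396850586), 40.53242874145508)
short 1028 ((493.4781494140625, -294.888671875), (39.88530731201172, 83.7939453125), 29.109792709350586) 0.07292510739219465 high [ 0.5137 -0.3313  0.0954] [ 0.526 -0.324  0.101] [ 0.502 -0.339  0.09 ]
loop 550 ((490.3387145996094, -403.39862060546875), (77.93913269042969, 36.194801330566406), 41.42504119873047) 0.07205960681287543 high [ 0.4707 -0.4357  0.1063] [ 0.475 -0.428  0.117] [ 0.465 -0.439  0.09 ]
```

View pics/w1.png

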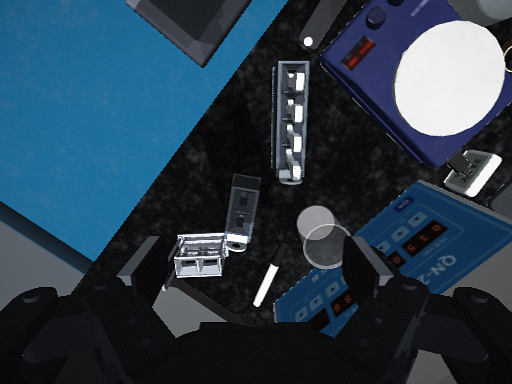

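The wrist view shows the long rack at (291,120) with its tab end at (290,182), the short rack at (243,210), the loop rack at (200,255) and the beaker at (320,235). This agrees with the top camera.

```bash
python3 - <<'E'
from h import *
P=np.load('w1.npz')['W'].reshape(-1,3); P=P[np.isfinite(P[:,0])]
Q=P[(P[:,0]>.39)&(P[:,0]<.54)&(P[:,1]>-.235)&(P[:,1]<-.06)]
for lo,hi in((.128,.145),(.1,.125)):
    B=Q[(Q[:,2]>lo)&(Q[:,2]<hi)]; lab=cv2.kmeans(B[:,:2].astype(np.float32),4,None,(3,50,1e-6),10,cv2.KMEANS_PP_CENTERS)
    for i in range(4):
        t=B[lab[1].ravel()==i]; print('  ',len(t),t.mean(0).round(4),cv2.minAreaRect(t[:,:2].astype(np.float32)*1000))
go([.499,-.192,.4],38.9);go([.499,-.192,.27],38.9)
E
```

```text
133 [ 0.4566 -0.1411  0.1326] ((456.7764892578125, -141.07884216308594), (8.114569664001465, 18.63446617126465), 37.12641906738281)
   120 [ 0.4776 -0.167   0.1326] ((477.743408203125, -167.0373077392578), (7.983850479125977, 17.178646087646484), 38.764320373535156)
   144 [ 0.4355 -0.1151  0.1326] ((435.6639099121094, -114.71507263183594), (8.242237091064453, 17.597864151000977), 37.72246551513672)
   116 [ 0.4989 -0.1933  0.1325] ((499.3968505859375, -193.64349365234375), (8.234453201293945, 18.176790237426758), 36.977455139160156)
   60 [ 0.4738 -0.1663  0.1148] ((474.3369140625, -167.86170959472656), (6.7651495933532715, 21.003599166870117), 16.691259384155273)
   51 [ 0.4528 -0.1417  0.114 ] ((452.7646789550781, -141.5273895263672), (6.309869289398193, 20.222902297973633), 17.7898006439209)
   69 [ 0.4969 -0.194   0.1133] ((502.75286865234375, -197.45057678222656), (9.141458511352539, 31.989240646362305), 37.38102340698242)
   47 [ 0.4315 -0.116   0.1129] ((431.8010559082031, -116.40858459472656), (0.4524141252040863, 18.92998504638672), 37.274658203125)
shift [-0.37  4.82 10.08] roll 0.003 | at [ 0.4592 -0.2196  0.5008] yaw 39.07 tilt [0.0003 0.0008]
shift [-0.37  4.81 23.08] roll 0.003 | at [ 0.4592 -0.2196  0.5008] yaw 39.07 tilt [0.0003 0.0008]
```

>>> {"api": "play_rows", "payload": {"rows": [{"translation": [-0.5, 4.7, 5], "roll": 0, "claw": 1}, {"translation": [-0.5, 4.7, 10], "roll": 0, "claw": 1}, {"translation": [-0.5, 4.7, 14], "roll": 0, "claw": 1}, {"translation": [-0.5, 4.7, 18], "roll": 0, "claw": 1}, {"translation": [-0.5, 4.7, 21], "roll": 0, "claw": 1}, {"translation": [-0.5, 4.7, 23], "roll": 0, "claw": 1}, {"translation": [-0.5, 4.7, 23], "roll": 0, "claw": 1}, {"translation": [-0.5, 4.7, 23], "roll": 0, "claw": 1}, {"translation": [-0.5, 4.7, 23], "roll": 0, "claw": 1}], "squeeze": 30}}

```text
time_s: 5.03
position: [0.4991, -0.1954, 0.2718]
tool_rot: [0.001, 0.431, 0.902, 0.0]
contact_force: [-0.7, -0.5, -0.4]
opening: 0.997
grip_force: 0.0
```

```bash
python3 - <<'E'
from h import *
go([.499,-.1935,.27],38.9)
rgb,d,K,C=cam('wrist'); save('w2.png',rgb)
E
```

```text
shift [0.15 0.11 0.18] roll 0.001 | at [ 0.4991 -0.1954  0.2718] yaw 38.93 tilt [ 0.002  -0.0006]
```

View pics/w2.png

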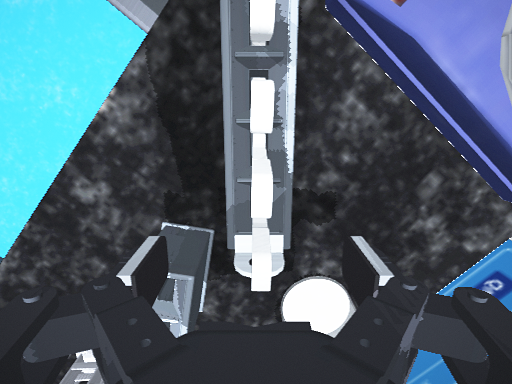

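Bar 1's top (262,270) lies midway between the pads (155 and 370), so I close on it.

>>> {"api": "play_rows", "payload": {"rows": [{"translation": [0.1, 0.1, 0.2], "roll": 0, "claw": 0.3}, {"translation": [0.1, 0.1, 0.2], "roll": 0, "claw": -0.5}, {"translation": [0.1, 0.1, 0.2], "roll": 0, "claw": -1}, {"translation": [0.1, 0.1, 0.2], "roll": 0, "claw": -1}, {"translation": [0.1, 0.1, 0.2], "roll": 0, "claw": -1}, {"translation": [0.1, 0.1, 0.2], "roll": 0, "claw": -1}, {"translation": [0.1, 0.1, 0.2], "roll": 0, "claw": -1}, {"translation": [0.1, 0.1, 0.2], "roll": 0, "claw": -1}, {"translation": [0.1, 0.1, 0.2], "roll": 0, "claw": -1}], "squeeze": 30}}

```text
time_s: 6.2
position: [0.4989, -0.1939, 0.2687]
tool_rot: [0.0, 0.431, 0.902, 0.0]
contact_force: [1.2, 1.4, 0.3]
opening: 0.086
grip_force: 33.1
```

>>> {"api": "play_rows", "payload": {"rows": [{"translation": [0, 0, -2], "roll": 0, "claw": -1}, {"translation": [0, 0, -4], "roll": 0, "claw": -1}, {"translation": [0, 0, -7], "roll": 0, "claw": -1}, {"translation": [0, 0, -11], "roll": 0, "claw": -1}, {"translation": [0, 0, -15], "roll": 0, "claw": -1}, {"translation": [0, 0, -15], "roll": 0, "claw": -1}, {"translation": [0, 0, -15], "roll": 0, "claw": -1}]}}

```text
time_s: 7.08
position: [0.4982, -0.194, 0.4181]
tool_rot: [-0.001, 0.431, 0.902, -0.0]
contact_force: [0.4, -1.8, -0.3]
opening: 0.088
grip_force: 33.2
```

```bash
python3 - <<'E'
from h import *
c=np.array([.491,-.403]); a=np.radians(-138.2); u=np.array([np.cos(a),np.sin(a)]); p=c+u*.017; print(p)
go([*p,.42],-138.2-90)
rgb,d,K,C=cam('wrist'); save('w3.png',rgb)
E
```

```text
[ 0.47832691 -0.41433105]
shift [-15.91 -15.38  -0.2 ] roll 1.52 | at [ 0.4982 -0.194   0.4181] yaw 38.89 tilt [-0.0014  0.0005]
```

View pics/w3.png

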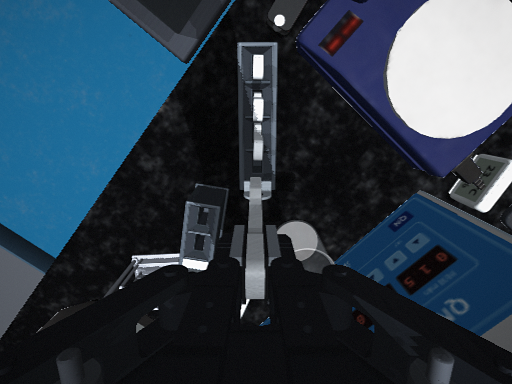

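```bash
cat >> h.py <<'E'
def lean():
    """bar edge in tool axes against depth along the fingers"""
    rgb,d,K,C=cam('wrist'); T=tool(); W=cloud(d,K,C).reshape(-1,3); W=W[np.isfinite(W[:,0])]
    p=(W-T[:3,3])@T[:3,:3]
    for lo,hi in((.135,.142),(.142,.15),(.15,.16),(.16,.17),(.17,.175),(.215,.225),(.225,.235),(.235,.245),(.245,.255),(.255,.27)):
        q=p[(p[:,2]>lo)&(p[:,2]<hi)&(abs(p[:,1])<.007)&(abs(p[:,0])<.03)]
        if len(q): print((lo+hi)/2,len(q),'x med,max',np.median(q[:,0]).round(4),q[:,0].max().round(4),'y',np.median(q[:,1]).round(4))
    return rgb
E
python3 -c "
from h import *
lean()"
```

```text
0.1385 1124 x med,max 0.005 0.0122 y -0.0008
0.146 317 x med,max 0.0096 0.012 y 0.0
0.155 324 x med,max 0.0107 0.0121 y -0.0004
0.165 147 x med,max 0.0113 0.012 y 0.0027
0.1725 44 x med,max 0.0071 0.011 y -0.0008
0.22 126 x med,max 0.0154 0.0178 y -0.0014
0.22999999999999998 53 x med,max 0.018 0.0187 y -0.0007
0.24 44 x med,max 0.0189 0.0195 y -0.0007
```

>>> {"api": "play_rows", "payload": {"rows": [{"translation": [-2, -2, -2], "roll": 0.18, "claw": -1}, {"translation": [-4, -4, -2], "roll": 0.36, "claw": -1}, {"translation": [-6, -6, -2], "roll": 0.54, "claw": -1}, {"translation": [-8, -8, -2], "roll": 0.72, "claw": -1}, {"translation": [-10, -10, -2], "roll": 0.9, "claw": -1}, {"translation": [-12, -12, -2], "roll": 1.08, "claw": -1}, {"translation": [-14, -14, -2], "roll": 1.26, "claw": -1}, {"translation": [-15.9, -15.4, -2], "roll": 1.44, "claw": -1}, {"translation": [-15.9, -15.4, -2], "roll": 1.52, "claw": -1}, {"translation": [-15.9, -15.4, -2], "roll": 1.52, "claw": -1}]}}

```text
time_s: 8.43
position: [0.4786, -0.4146, 0.437]
tool_rot: [-0.001, 0.934, 0.357, -0.001]
contact_force: [-0.1, 0.4, -0.3]
opening: 0.087
grip_force: 33.1
```

```bash
python3 - <<'E'
from h import *
rgb=lean(); save('w4.png',rgb)
go([.4783,-.4143,.42],-138.2-90)
rgb,d,K,C=cam('top'); W=cloud(d,K,C); P=W.reshape(-1,3); P=P[np.isfinite(P[:,0])]
Q=P[(P[:,0]>.43)&(P[:,0]<.55)&(P[:,1]>-.47)&(P[:,1]<-.355)&(P[:,2]<.08)&(P[:,2]>.068)]; print(len(Q),cv2.minAreaRect(Q[:,:2].astype(np.float32)*1000))
E
```

```text
0.1385 1251 x med,max 0.0022 0.0102 y -0.0004
0.146 313 x med,max 0.0077 0.0107 y -0.0004
0.155 327 x med,max 0.0088 0.0104 y 0.0001
0.165 156 x med,max 0.0094 0.0102 y 0.0006
0.1725 51 x med,max 0.0055 0.0096 y -0.0009
0.22 136 x med,max 0.0132 0.0158 y -0.001
0.22999999999999998 56 x med,max 0.016 0.0168 y -0.0004
0.24 45 x med,max 0.017 0.0177 y -0.0004
shift [-0.03 -0.02  1.73] roll 0.002 | at [ 0.4788 -0.4143  0.4373] yaw -48.11 tilt [-0.002   0.0012]
0 ((0.0, 0.0), (0.0, 0.0), 0.0)
```

View pics/w4.png

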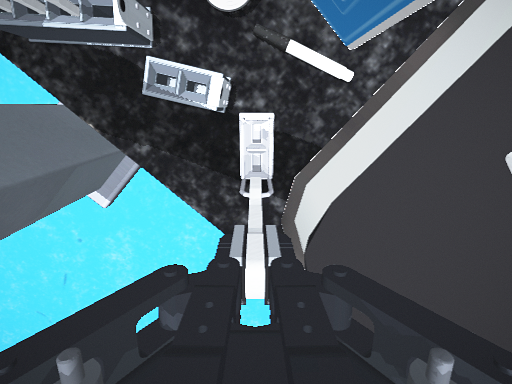

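Bar 1 hangs centred in the pads, leaning about 0.085 rad toward −y of the rack. The loop rack shows at (257,148), with its loop at (257,187) under the bar's foot. I refine the rack pose from this close view.

```bash
cat >> h.py <<'E'
def rack(box,guess,yaw):
    """points of the rack's top in the guessed rack frame: extents"""
    rgb,d,K,C=cam('wrist'); P=cloud(d,K,C); P=P.reshape(-1,3); P=P[np.isfinite(P[:,0])]
    a,b,c,e=box; Q=P[(P[:,0]>a)&(P[:,0]<b)&(P[:,1]>c)&(P[:,1]<e)&(P[:,2]>.066)&(P[:,2]<.08)]
    print(len(Q),cv2.minAreaRect(Q[:,:2].astype(np.float32)*1000))
    t=np.radians(yaw); u=np.array([np.cos(t),np.sin(t)]); x=np.array([u[1],-u[0]])
    q=Q[:,:2]-guess; X=q@x; Y=q@u
    print('x hist',np.histogram(X,np.arange(-.03,.031,.004))[0],'1,99%',np.percentile(X,[1,99]).round(4))
    print('y hist -52..52 step4',np.histogram(Y,np.arange(-.052,.053,.004))[0],np.percentile(Y,[1,99]).round(4))
    for s in(.017,-.017):   # dark slot: gap of top points
        m=(abs(Y-s)<.008); print(' slot',s,'x rims',np.sort(X[m&(X<0)])[-3:].round(4),np.sort(X[m&(X>0)])[:3].round(4))
    m=abs(X)<.006; print(' y along centre line',np.histogram(Y[m],np.arange(-.052,.053,.002))[0])
E
python3 -c "
from h import *
rack((.43,.55,-.47,-.355),np.array([.491,-.403]),-138.2)"
```

```text
1175 ((491.24249267578125, -402.7645568847656), (76.21321868896484, 36.751216888427734), 41.69380569458008)
x hist [  0   0   2 203 214 107  46  46  51  87 222 193   4   0   0] 1,99% [-0.0174  0.0171]
y hist -52..52 step4 [  0   0   0  91  69  63  53  54  58  55  54 130  80  60  49  52  50  50
  51  88  40  15  13   0   0   0] [-0.0384  0.0361]
 slot 0.017 x rims [-0.0086 -0.0086 -0.0085] [0.009  0.0091 0.0091]
 slot -0.017 x rims [-0.0083 -0.0082 -0.0072] [0.0089 0.0089 0.0089]
 y along centre line [ 0  0  0  0  0  0 11 22 11  4  0  0  0  0  0  0  0  0  0  0  0  0 27 20
 13 10  2  0  0  0  0  0  0  0  0  0  0  0  4 19  0  0  0  0  0  0  0  0
  0  0  0  0]
```

```bash
python3 -c "
from h import *
go([.4742,-.4180,.345],-228.2)"
```

```text
shift [-0.61 -0.01  9.3 ] roll 0.002 | at [ 0.4789 -0.4141  0.438 ] yaw -48.09 tilt [-0.0008  0.001 ]
```

>>> {"api": "play_rows", "payload": {"rows": [{"translation": [-0.6, 0, 3], "roll": 0, "claw": -1}, {"translation": [-0.6, 0, 6], "roll": 0, "claw": -1}, {"translation": [-0.6, 0, 9], "roll": 0, "claw": -1}, {"translation": [-0.6, 0, 9.6], "roll": 0, "claw": -1}, {"translation": [-0.6, 0, 10.6], "roll": 0, "claw": -1}, {"translation": [-0.6, 0, 11.6], "roll": 0, "claw": -1}, {"translation": [-0.6, 0, 12.6], "roll": 0, "claw": -1}, {"translation": [-0.6, 0, 12.6], "roll": 0, "claw": -1}]}}

```text
time_s: 9.57
position: [0.4742, -0.4182, 0.312]
tool_rot: [-0.001, 0.934, 0.357, -0.0]
contact_force: [0.1, 0.5, -0.4]
opening: 0.091
grip_force: 33.1
```

```bash
python3 -c "
from h import *
print(manip.sense()['contact_force']);lean();go([.4742,-.4180,.273],-228.2)"
```

```text
[ 0.12884526  0.54096373 -0.35870421]
0.1385 1258 x med,max 0.0026 0.0109 y -0.0007
0.146 317 x med,max 0.0082 0.0109 y 0.0001
0.155 336 x med,max 0.0093 0.0109 y -0.0003
0.165 161 x med,max 0.0101 0.0109 y 0.0026
0.1725 44 x med,max 0.0059 0.0102 y -0.0008
0.22 133 x med,max 0.0137 0.0164 y -0.0014
0.22999999999999998 61 x med,max 0.0166 0.0177 y -0.0008
0.24 262 x med,max 0.0257 0.03 y -0.0001
0.25 218 x med,max 0.0111 0.0229 y 0.0046
0.2625 10 x med,max -0.0011 -0.0006 y 0.0042
shift [ 0.03 -0.04  3.95] roll 0.0 | at [ 0.4743 -0.4185  0.3125] yaw -48.19 tilt [-0.0003  0.0003]
```

No force, so the foot is already inside the mouth. I continue down.

>>> {"api": "play_rows", "payload": {"rows": [{"translation": [0, 0, 1], "roll": 0, "claw": -1}, {"translation": [0, 0, 2], "roll": 0, "claw": -1}, {"translation": [0, 0, 3], "roll": 0, "claw": -1}, {"translation": [0, 0, 3.7], "roll": 0, "claw": -1}, {"translation": [0, 0, 3.9], "roll": 0, "claw": -1}, {"translation": [0, 0, 3.9], "roll": 0, "claw": -1}]}}

```text
time_s: 10.38
position: [0.4747, -0.4179, 0.2731]
tool_rot: [-0.001, 0.934, 0.357, 0.0]
contact_force: [4.1, 2.3, -2.5]
opening: 0.088
grip_force: 32.7
```

>>> {"api": "play_rows", "payload": {"rows": [{"translation": [0, 0, 0], "roll": 0, "claw": 0}, {"translation": [0, 0, 0], "roll": 0, "claw": 0.5}, {"translation": [0, 0, 0], "roll": 0, "claw": 1}, {"translation": [0, 0, 0], "roll": 0, "claw": 1}, {"translation": [0, 0, 0], "roll": 0, "claw": 1}, {"translation": [0, 0, -3], "roll": 0, "claw": 1}, {"translation": [0, 0, -7], "roll": 0, "claw": 1}, {"translation": [0, 0, -12], "roll": 0, "claw": 1}, {"translation": [0, 0, -15], "roll": 0, "claw": 1}, {"translation": [0, 0, -15], "roll": 0, "claw": 1}]}}

```text
time_s: 11.62
position: [0.4742, -0.4194, 0.4264]
tool_rot: [0.002, 0.934, 0.357, 0.001]
contact_force: [-0.7, 0.1, -0.8]
opening: 0.998
grip_force: 0.0
```

```bash
cat >> h.py <<'E'
def inrack(c,yaw,name='wrist'):
    rgb,d,K,C=cam(name); P=cloud(d,K,C).reshape(-1,3); P=P[np.isfinite(P[:,0])]
    t=np.radians(yaw); u=np.array([np.cos(t),np.sin(t)]); x=np.array([u[1],-u[0]])
    q=P[:,:2]-np.array(c); X=q@x; Y=q@u
    for lo,hi in((.08,.1),(.1,.12),(.12,.13),(.13,.16)):
        m=(P[:,2]>lo)&(P[:,2]<hi)&(abs(X)<.016)&(abs(Y)<.036)
        for s in(1,-1):
            k=m&(Y*s>0)
            if k.sum(): print((lo,hi),s,k.sum(),'x',X[k].mean().round(4),'y',Y[k].min().round(4),Y[k].mean().round(4),Y[k].max().round(4),'z max',P[k,2].max().round(4))
    return rgb
E
python3 -c "
from h import *
inrack([.491,-.403],-138.2)
save('w5.png',inrack([.491,-.403],-138.2,'scene'))
go([.4776,-.1675,.42],38.9);go([.4776,-.1675,.27],38.9)"
```

```text
(0.08, 0.1) 1 38 x 0.0006 y 0.0152 0.0219 0.0359 z max 0.098
(0.1, 0.12) 1 86 x 0.0005 y 0.0138 0.0237 0.036 z max 0.1198
(0.12, 0.13) 1 37 x 0.002 y 0.0156 0.0195 0.035 z max 0.1299
(0.13, 0.16) 1 140 x 0.002 y 0.0171 0.0252 0.0347 z max 0.1347
(0.08, 0.1) 1 57 x 0.0023 y 0.0154 0.0237 0.0279 z max 0.1
(0.1, 0.12) 1 54 x 0.0035 y 0.0138 0.0268 0.0356 z max 0.12
(0.12, 0.13) 1 46 x 0.0031 y 0.0183 0.0309 0.036 z max 0.1298
(0.13, 0.16) 1 38 x 0.0024 y 0.0161 0.0276 0.0355 z max 0.1348
shift [ 16.97 -18.46   0.35] roll -1.52 | at [ 0.4742 -0.4182  0.4233] yaw -48.18 tilt [-0.0001  0.0007]
shift [ 16.96 -18.45  15.35] roll -1.52 | at [ 0.4742 -0.4182  0.4233] yaw -48.18 tilt [-0.0001  0.0007]
```

Bar 1 stands at 134.7 mm, fully down. Next is bar 2.

>>> {"api": "play_rows", "payload": {"rows": [{"translation": [2, -2, 0], "roll": -0.18, "claw": 1}, {"translation": [5, -5, 0], "roll": -0.36, "claw": 1}, {"translation": [8, -8, 0], "roll": -0.54, "claw": 1}, {"translation": [11, -11, 0], "roll": -0.72, "claw": 1}, {"translation": [14, -14, 0], "roll": -0.9, "claw": 1}, {"translation": [17, -17, 0], "roll": -1.08, "claw": 1}, {"translation": [17, -18.5, 0], "roll": -1.26, "claw": 1}, {"translation": [17, -18.5, 0.3], "roll": -1.44, "claw": 1}, {"translation": [17, -18.5, 0.3], "roll": -1.52, "claw": 1}, {"translation": [17, -18.5, 0.3], "roll": -1.52, "claw": 1}]}}

```text
time_s: 12.98
position: [0.4773, -0.167, 0.4196]
tool_rot: [-0.001, 0.432, 0.902, -0.0]
contact_force: [-0.6, -0.5, 0.4]
opening: 1.0
grip_force: 0.0
```

```bash
python3 - <<'E'
from h import *
rgb,d,K,C=cam('wrist'); P=cloud(d,K,C).reshape(-1,3); P=P[np.isfinite(P[:,0])]
Q=P[(P[:,0]>.39)&(P[:,0]<.54)&(P[:,1]>-.235)&(P[:,1]<-.06)&(P[:,2]>.128)&(P[:,2]<.145)]
lab=cv2.kmeans(Q[:,:2].astype(np.float32),3,None,(3,50,1e-6),10,cv2.KMEANS_PP_CENTERS)
for i in range(3): print((lab[1]==i).sum(),Q[lab[1].ravel()==i].mean(0).round(4))
go([.4776,-.1675,.27],38.9)
E
```

```text
188 [ 0.4568 -0.1405  0.1327]
216 [ 0.4356 -0.1145  0.1326]
173 [ 0.4776 -0.1662  0.1327]
shift [-7.000e-02  1.000e-02  1.498e+01] roll -0.002 | at [ 0.4774 -0.1671  0.4198] yaw 38.81 tilt [-0.0019  0.0006]
```

>>> {"api": "play_rows", "payload": {"rows": [{"translation": [0, 0, 5], "roll": 0, "claw": 1}, {"translation": [0, 0, 9], "roll": 0, "claw": 1}, {"translation": [0, 0, 12], "roll": 0, "claw": 1}, {"translation": [0, 0, 14], "roll": 0, "claw": 1}, {"translation": [0, 0, 15], "roll": 0, "claw": 1}, {"translation": [0, 0, 15], "roll": 0, "claw": 1}, {"translation": [0, 0, 15], "roll": 0, "claw": 0}, {"translation": [0, 0, 15], "roll": 0, "claw": -1}, {"translation": [0, 0, 15], "roll": 0, "claw": -1}, {"translation": [0, 0, 15], "roll": 0, "claw": -1}]}}

```text
time_s: 14.28
position: [0.4777, -0.1673, 0.271]
tool_rot: [0.0, 0.431, 0.902, 0.0]
contact_force: [-0.1, 0.7, -0.0]
opening: 0.148
grip_force: 0.0
```

>>> {"api": "play_rows", "payload": {"rows": [{"translation": [0, 0, 0], "roll": 0, "claw": -1}, {"translation": [0, 0, 0], "roll": 0, "claw": -1}, {"translation": [0, 0, 0], "roll": 0, "claw": -1}, {"translation": [0, 0, 0], "roll": 0, "claw": -1}]}}

```text
time_s: 14.78
position: [0.4777, -0.1673, 0.2709]
tool_rot: [0.0, 0.431, 0.902, 0.0]
contact_force: [-0.4, 0.4, 4.1]
opening: 0.087
grip_force: 33.9
```

>>> {"api": "play_rows", "payload": {"rows": [{"translation": [0, 0, -2], "roll": 0, "claw": -1}, {"translation": [0, 0, -4], "roll": 0, "claw": -1}, {"translation": [0, 0, -7], "roll": 0, "claw": -1}, {"translation": [0, 0, -11], "roll": 0, "claw": -1}, {"translation": [0, 0, -15], "roll": 0, "claw": -1}, {"translation": [0, 0, -16], "roll": 0, "claw": -1}, {"translation": [0, 0, -16], "roll": 0, "claw": -1}, {"translation": [0, 0, -16], "roll": 0, "claw": -1}]}}

```text
time_s: 15.78
position: [0.4773, -0.1669, 0.4293]
tool_rot: [-0.001, 0.431, 0.902, -0.0]
contact_force: [-0.3, 0.9, -0.6]
opening: 0.089
grip_force: 33.4
```

```bash
python3 - <<'E'
from h import *
lean()
c=np.array([.494,-.2955]); a=np.radians(-60.6); u=np.array([np.cos(a),np.sin(a)])
p=c+u*.022; print(p); go([*p,.43],-60.6-90)
rack((.44,.55,-.36,-.24),c,-60.6)
E
```

```text
0.1385 1234 x med,max 0.0033 0.0121 y -0.0008
0.146 316 x med,max 0.0094 0.0122 y 0.0001
0.155 326 x med,max 0.0104 0.0122 y -0.0003
0.165 180 x med,max 0.0112 0.0123 y 0.0011
0.1725 24 x med,max 0.0074 0.0113 y -0.0015
0.22 143 x med,max 0.0144 0.0175 y -0.0007
0.22999999999999998 56 x med,max 0.0177 0.0186 y -0.0007
0.24 48 x med,max 0.0186 0.0195 y -0.0007
0.25 4 x med,max 0.0188 0.0189 y -0.0033
[ 0.50479988 -0.3146667 ]
shift [-13.22  -7.14  -0.09] roll 0.166 | at [ 0.4773 -0.167   0.4293] yaw 38.9 tilt [-0.0028  0.0007]
851 ((489.4060974121094, -287.6069641113281), (40.08409881591797, 68.07381439208984), 28.92605972290039)
x hist [  0   0  19  74 100  57  39  41  41  78 181 162  59   0   0] 1,99% [-0.0193  0.0196]
y hist -52..52 step4 [  0   0 141  66  51  52  47  46  44  44  81 111  27  35  27  26  22  16
  14   1   0   0   0   0   0   0] [-0.0427  0.0216]
 slot 0.017 x rims [] [0.0063 0.008  0.0087]
 slot -0.017 x rims [-0.0042 -0.0027 -0.0014] [0.0022 0.0033 0.0044]
 y along centre line [ 0  0  0  0 19 21 15  1  0  0  0  0  0  0  0  0  0  0  0  0  2 23 25 15
  0  0  0  0  0  0  0  0  0  0  0  0  0  0  0  0  0  0  0  0  0  0  0  0
  0  0  0  0]
```

>>> {"api": "play_rows", "payload": {"rows": [{"translation": [-4, -2, -1], "roll": 0.08, "claw": -1}, {"translation": [-8, -4.5, -1], "roll": 0.166, "claw": -1}, {"translation": [-12, -6.5, -1], "roll": 0.166, "claw": -1}, {"translation": [-13.2, -7.1, -1], "roll": 0.166, "claw": -1}, {"translation": [-13.2, -7.1, -1], "roll": 0.166, "claw": -1}, {"translation": [-13.2, -7.1, -1], "roll": 0.166, "claw": -1}]}}

```text
time_s: 16.62
position: [0.5055, -0.313, 0.4401]
tool_rot: [-0.001, 0.504, 0.864, 0.001]
contact_force: [-0.3, -0.5, -0.4]
opening: 0.086
grip_force: 33.3
```

```bash
python3 - <<'E'
from h import *
c=np.array([.494,-.2955])
go([.5048,-.3147,.345],-60.6-90)
rack((.44,.55,-.36,-.24),c,-60.6)
rgb,d,K,C=cam('wrist'); save('w6.png',rgb[90:290,150:360].repeat(3,0).repeat(3,1))
# project predicted slot mouths
im=rgb.copy(); a=np.radians(-60.6); u=np.array([np.cos(a),np.sin(a)]); x=np.array([u[1],-u[0]])
Ci=np.linalg.inv(C)
for s in(.017,-.017):
    pts=[]
    for dx,dy in((-.015,-.016),(.015,-.016),(.015,.016),(-.015,.016)):
        w=np.array([*(c+u*(s+dy)+x*dx),.074,1]); p=Ci@w; pts.append([K[0,0]*p[0]/p[2]+K[0,2],K[1,1]*p[1]/p[2]+K[1,2]])
    im=cv2.polylines(np.ascontiguousarray(im),[np.round(np.array(pts)*8).astype(np.int32)],True,(255,0,0),1,cv2.LINE_AA,3)
save('w6.png',cv2.resize(im[100:250,160:360],(800,600),interpolation=cv2.INTER_CUBIC))
E
```

```text
shift [-0.14 -0.15  9.51] roll 0.001 | at [ 0.5055 -0.313   0.4401] yaw 29.48 tilt [-0.0009  0.0021]
1736 ((493.6636962890625, -294.9891052246094), (39.971832275390625, 82.2810287475586), 28.974546432495117)
x hist [  0   0 122 253 259 135  53  73  61 159 238 260 123   0   0] 1,99% [-0.0197  0.0198]
y hist -52..52 step4 [  0   0  72 137  72  81  74  70  79  62 107 113 105  67  73  60  67  59
  63 138  80  77  68  12   0   0] [-0.0416  0.0394]
 slot 0.017 x rims [-0.0067 -0.0043 -0.002 ] [0.0004 0.0004 0.0016]
 slot -0.017 x rims [-0.0087 -0.0065 -0.003 ] [0.0004 0.0039 0.0051]
 y along centre line [ 0  0  0  0  0 22 22 16  8  0  0  0  0  0  0  0  0  0  0  0  2 17 24 10
 18  2  0  0  0  0  0  0  0  0  0  0  0  0 22 22  2  0  0  0  0  0  0  0
  0  0  0  0]
```

View pics/w6.png

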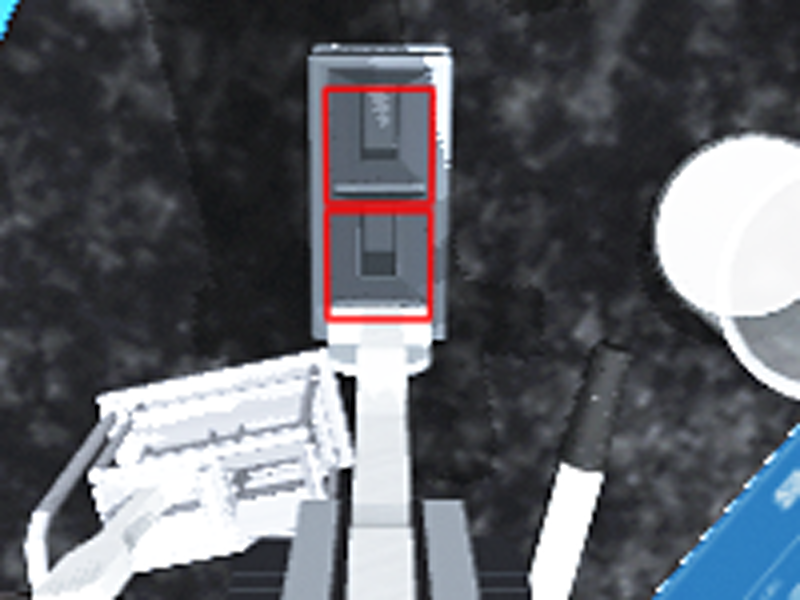

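The predicted slot mouths (red) sit about 3 mm too far toward the tab, while across the row they match. With the bar's lean included, the tool's place along the row stays at about 22 mm.

>>> {"api": "play_rows", "payload": {"rows": [{"translation": [-0.1, -0.1, 3], "roll": 0, "claw": -1}, {"translation": [-0.1, -0.1, 6], "roll": 0, "claw": -1}, {"translation": [-0.1, -0.1, 9], "roll": 0, "claw": -1}, {"translation": [-0.1, -0.1, 10], "roll": 0, "claw": -1}, {"translation": [-0.1, -0.1, 11], "roll": 0, "claw": -1}, {"translation": [-0.1, -0.1, 12], "roll": 0, "claw": -1}, {"translation": [-0.1, -0.1, 13], "roll": 0, "claw": -1}, {"translation": [-0.1, -0.1, 13], "roll": 0, "claw": -1}]}}

```text
time_s: 17.73
position: [0.505, -0.3157, 0.3101]
tool_rot: [-0.0, 0.505, 0.863, 0.0]
contact_force: [-0.1, -0.4, -0.7]
opening: 0.089
grip_force: 33.3
```

```bash
python3 -c "
from h import *
go([.5048,-.3147,.275],-60.6-90)"
```

```text
shift [0.09 0.03 3.51] roll -0.0 | at [ 0.505  -0.3157  0.3101] yaw 29.39 tilt [-0.0005  0.0008]
```

>>> {"api": "play_rows", "payload": {"rows": [{"translation": [0.1, 0, 1], "roll": 0, "claw": -1}, {"translation": [0.1, 0, 2], "roll": 0, "claw": -1}, {"translation": [0.1, 0, 3], "roll": 0, "claw": -1}, {"translation": [0.1, 0, 3.5], "roll": 0, "claw": -1}, {"translation": [0.1, 0, 3.5], "roll": 0, "claw": -1}]}}

```text
time_s: 18.35
position: [0.5044, -0.3145, 0.2749]
tool_rot: [-0.001, 0.504, 0.863, 0.0]
contact_force: [0.1, 2.7, -2.9]
opening: 0.09
grip_force: 33.1
```

>>> {"api": "play_rows", "payload": {"rows": [{"translation": [0, 0, 0.1], "roll": 0, "claw": 0}, {"translation": [0, 0, 0.1], "roll": 0, "claw": 0.5}, {"translation": [0, 0, 0.1], "roll": 0, "claw": 1}, {"translation": [0, 0, 0.1], "roll": 0, "claw": 1}, {"translation": [0, 0, 0], "roll": 0, "claw": 1}, {"translation": [0, 0, -3], "roll": 0, "claw": 1}, {"translation": [0, 0, -7], "roll": 0, "claw": 1}, {"translation": [0, 0, -12], "roll": 0, "claw": 1}, {"translation": [0, 0, -15], "roll": 0, "claw": 1}, {"translation": [0, 0, -15], "roll": 0, "claw": 1}]}}

```text
time_s: 19.6
position: [0.5047, -0.3158, 0.4284]
tool_rot: [0.003, 0.505, 0.863, 0.0]
contact_force: [0.5, -1.1, -0.2]
opening: 0.998
grip_force: 0.0
```

```bash
python3 -c "
from h import *
inrack([.494,-.2955],-60.6)
print(); inrack([.491,-.403],-138.2,'scene')
go([.4566,-.1413,.42],38.9)"
```

```text
(0.08, 0.1) 1 21 x 0.0015 y 0.0139 0.0145 0.015 z max 0.09
(0.1, 0.12) 1 32 x 0.002 y 0.0118 0.0126 0.0135 z max 0.1189
(0.12, 0.13) 1 36 x 0.0019 y 0.0133 0.0156 0.0321 z max 0.1299
(0.13, 0.16) 1 156 x 0.0024 y 0.0151 0.023 0.0319 z max 0.1346

(0.08, 0.1) 1 58 x 0.0023 y 0.0169 0.0238 0.0272 z max 0.0996
(0.1, 0.12) 1 53 x 0.0035 y 0.0148 0.0273 0.0348 z max 0.1196
(0.12, 0.13) 1 42 x 0.0035 y 0.0187 0.0302 0.0359 z max 0.1297
(0.13, 0.16) 1 39 x 0.0022 y 0.0188 0.0278 0.0353 z max 0.1345
shift [17.45  4.37  0.55] roll -0.166 | at [ 0.5043 -0.3148  0.4254] yaw 29.4 tilt [-0.0002  0.0006]
```

Bar 2 is seated with its top at 134.6 mm. Next is bar 3.

>>> {"api": "play_rows", "payload": {"rows": [{"translation": [5, 1, 0.5], "roll": -0.08, "claw": 1}, {"translation": [10, 2.5, 0.5], "roll": -0.166, "claw": 1}, {"translation": [15, 4, 0.5], "roll": -0.166, "claw": 1}, {"translation": [17.4, 4.4, 0.5], "roll": -0.166, "claw": 1}, {"translation": [17.4, 4.4, 0.5], "roll": -0.166, "claw": 1}, {"translation": [17.4, 4.4, 0.5], "roll": -0.166, "claw": 1}, {"translation": [17.4, 4.4, 0.5], "roll": -0.166, "claw": 1}]}}

```text
time_s: 20.58
position: [0.4575, -0.1431, 0.4205]
tool_rot: [0.0, 0.432, 0.902, -0.0]
contact_force: [-0.6, -0.7, 0.4]
opening: 1.001
grip_force: 0.0
```

```bash
python3 -c "
from h import *
go([.4566,-.1413,.27],38.9)"
```

```text
shift [ 0.21  0.05 15.05] roll -0.002 | at [ 0.4575 -0.1431  0.4205] yaw 38.79 tilt [-0.0003 -0.0009]
```

>>> {"api": "play_rows", "payload": {"rows": [{"translation": [0.2, 0, 5], "roll": 0, "claw": 1}, {"translation": [0.2, 0, 9], "roll": 0, "claw": 1}, {"translation": [0.2, 0, 12], "roll": 0, "claw": 1}, {"translation": [0.2, 0, 14], "roll": 0, "claw": 1}, {"translation": [0.2, 0, 15], "roll": 0, "claw": 1}, {"translation": [0.2, 0, 15], "roll": 0, "claw": 1}, {"translation": [0.2, 0, 15], "roll": 0, "claw": 0}, {"translation": [0.2, 0, 15], "roll": 0, "claw": -1}, {"translation": [0.2, 0, 15], "roll": 0, "claw": -1}, {"translation": [0.2, 0, 15], "roll": 0, "claw": -1}]}}

```text
time_s: 21.82
position: [0.4562, -0.1402, 0.271]
tool_rot: [0.0, 0.431, 0.902, 0.0]
contact_force: [1.2, 0.4, -0.1]
opening: 0.141
grip_force: 0.0
```

>>> {"api": "play_rows", "payload": {"rows": [{"translation": [0, 0, 0], "roll": 0, "claw": -1}, {"translation": [0, 0, 0], "roll": 0, "claw": -1}, {"translation": [0, 0, 0], "roll": 0, "claw": -1}, {"translation": [0, 0, 0], "roll": 0, "claw": -1}]}}

```text
time_s: 22.32
position: [0.4562, -0.1404, 0.2709]
tool_rot: [0.0, 0.431, 0.902, 0.0]
contact_force: [-1.5, -0.6, 5.5]
opening: 0.088
grip_force: 33.9
```

>>> {"api": "play_rows", "payload": {"rows": [{"translation": [0, 0, -2], "roll": 0, "claw": -1}, {"translation": [0, 0, -4], "roll": 0, "claw": -1}, {"translation": [0, 0, -7], "roll": 0, "claw": -1}, {"translation": [0, 0, -11], "roll": 0, "claw": -1}, {"translation": [0, 0, -15], "roll": 0, "claw": -1}, {"translation": [0, 0, -17], "roll": 0, "claw": -1}, {"translation": [0, 0, -17], "roll": 0, "claw": -1}, {"translation": [0, 0, -17], "roll": 0, "claw": -1}]}}

```text
time_s: 23.32
position: [0.4558, -0.1399, 0.4396]
tool_rot: [-0.001, 0.431, 0.902, -0.0]
contact_force: [-1.6, 0.7, -0.6]
opening: 0.089
grip_force: 33.3
```

```bash
python3 - <<'E'
from h import *
lean()
c=np.array([.491,-.403]); a=np.radians(-138.2); u=np.array([np.cos(a),np.sin(a)])
p=c+u*(-.017+.0055); print(p); go([*p,.44],-228.2)
E
```

```text
0.1385 1233 x med,max 0.0028 0.0122 y -0.0008
0.146 335 x med,max 0.0087 0.012 y -0.0003
0.155 305 x med,max 0.0098 0.012 y -0.0003
0.165 188 x med,max 0.0111 0.0121 y 0.0007
0.1725 29 x med,max 0.0066 0.0111 y -0.0012
0.22 144 x med,max 0.0137 0.017 y -0.0013
0.22999999999999998 59 x med,max 0.017 0.0177 y -0.0007
0.24 47 x med,max 0.0181 0.0188 y -0.0006
0.25 6 x med,max 0.0185 0.0186 y -0.0006
[ 0.49957297 -0.39533488]
shift [-22.62 -12.63  -0.08] roll 1.52 | at [ 0.4558 -0.14    0.4394] yaw 38.91 tilt [-0.0024  0.0005]
```

>>> {"api": "play_rows", "payload": {"rows": [{"translation": [-2, -1, -1], "roll": 0.18, "claw": -1}, {"translation": [-5, -3, -1], "roll": 0.36, "claw": -1}, {"translation": [-8, -5, -1], "roll": 0.54, "claw": -1}, {"translation": [-11, -6, -1], "roll": 0.72, "claw": -1}, {"translation": [-14, -8, -1], "roll": 0.9, "claw": -1}, {"translation": [-17, -10, -1], "roll": 1.08, "claw": -1}, {"translation": [-20, -12, -1], "roll": 1.26, "claw": -1}, {"translation": [-22.6, -12.6, -1], "roll": 1.44, "claw": -1}, {"translation": [-22.6, -12.6, -1], "roll": 1.52, "claw": -1}, {"translation": [-22.6, -12.6, -1], "roll": 1.52, "claw": -1}]}}

```text
time_s: 24.62
position: [0.4999, -0.3955, 0.4487]
tool_rot: [-0.001, 0.934, 0.357, -0.001]
contact_force: [-0.3, -0.6, 0.4]
opening: 0.09
grip_force: 33.2
```

```bash
python3 - <<'E'
from h import *
c=np.array([.491,-.403]);lean()
go([.4996,-.3953,.345],-228.2)
rgb,d,K,C=cam('wrist')
im=rgb.copy(); a=np.radians(-138.2); u=np.array([np.cos(a),np.sin(a)]); x=np.array([u[1],-u[0]])
Ci=np.linalg.inv(C)
for s in(.017,-.017):
    pts=[]
    for dx,dy in((-.015,-.016),(.015,-.016),(.015,.016),(-.015,.016)):
        w=np.array([*(c+u*(s+dy)+x*dx),.074,1]); p=Ci@w; pts.append([K[0,0]*p[0]/p[2]+K[0,2],K[1,1]*p[1]/p[2]+K[1,2]])
    im=cv2.polylines(np.ascontiguousarray(im),[np.round(np.array(pts)*8).astype(np.int32)],True,(255,0,0),1,cv2.LINE_AA,3)
save('w7.png',cv2.resize(im[100:250,160:360],(800,600),interpolation=cv2.INTER_CUBIC))
E
```

```text
0.1385 1215 x med,max 0.001 0.0106 y -0.0003
0.146 337 x med,max 0.007 0.0104 y 0.0002
0.155 324 x med,max 0.008 0.0105 y -0.0003
0.165 198 x med,max 0.0094 0.0104 y 0.0002
0.1725 27 x med,max 0.0051 0.0097 y 0.0003
0.22 145 x med,max 0.0117 0.0149 y -0.0009
0.22999999999999998 63 x med,max 0.0152 0.016 y -0.0003
0.24 46 x med,max 0.0163 0.0167 y -0.0003
0.25 9 x med,max 0.0167 0.017 y -0.0003
shift [-2.000e-02  1.000e-02  1.042e+01] roll 0.001 | at [ 0.4999 -0.3952  0.4492] yaw -48.12 tilt [-0.0022  0.0013]
```

View pics/w7.png

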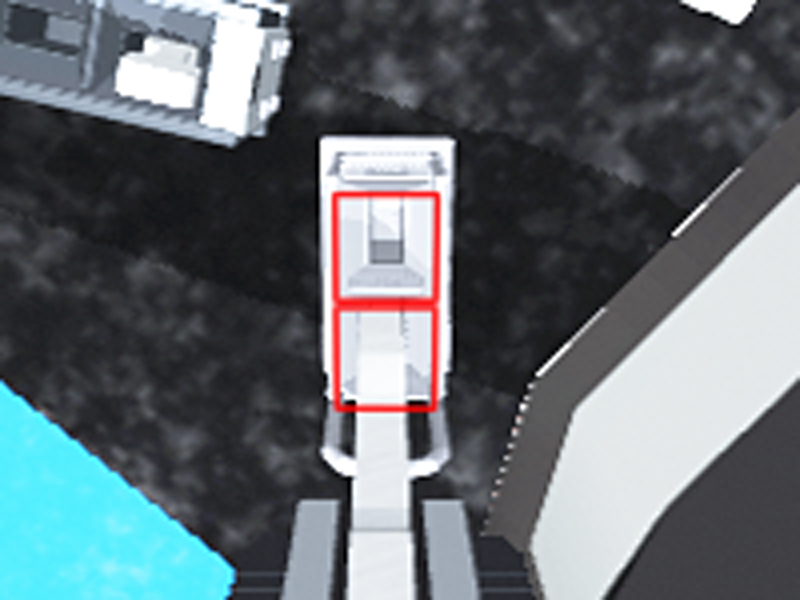

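The loop rack's empty slot (386,235) matches the prediction within about 2 mm, so I lower bar 3.

>>> {"api": "play_rows", "payload": {"rows": [{"translation": [0, 0, 4], "roll": 0, "claw": -1}, {"translation": [0, 0, 8], "roll": 0, "claw": -1}, {"translation": [0, 0, 10.5], "roll": 0, "claw": -1}, {"translation": [0, 0, 11.5], "roll": 0, "claw": -1}, {"translation": [0, 0, 12.5], "roll": 0, "claw": -1}, {"translation": [0, 0, 13.5], "roll": 0, "claw": -1}, {"translation": [0, 0, 13.5], "roll": 0, "claw": -1}]}}

```text
time_s: 25.6
position: [0.5, -0.3952, 0.3154]
tool_rot: [-0.0, 0.934, 0.357, -0.0]
contact_force: [-0.1, -0.3, -1.0]
opening: 0.091
grip_force: 33.2
```

>>> {"api": "play_rows", "payload": {"rows": [{"translation": [0, 0, 1], "roll": 0, "claw": -1}, {"translation": [0, 0, 2], "roll": 0, "claw": -1}, {"translation": [0, 0, 3], "roll": 0, "claw": -1}, {"translation": [0, 0, 3.9], "roll": 0, "claw": -1}, {"translation": [0, 0, 3.9], "roll": 0, "claw": -1}]}}

```text
time_s: 26.22
position: [0.5005, -0.3945, 0.2754]
tool_rot: [-0.001, 0.934, 0.357, 0.0]
contact_force: [4.5, 3.0, -2.4]
opening: 0.089
grip_force: 32.8
```

>>> {"api": "play_rows", "payload": {"rows": [{"translation": [0, 0, 0.1], "roll": 0, "claw": 0}, {"translation": [0, 0, 0.1], "roll": 0, "claw": 0.5}, {"translation": [0, 0, 0.1], "roll": 0, "claw": 1}, {"translation": [0, 0, 0.1], "roll": 0, "claw": 1}, {"translation": [0, 0, 0], "roll": 0, "claw": 1}, {"translation": [0, 0, -3], "roll": 0, "claw": 1}, {"translation": [0, 0, -7], "roll": 0, "claw": 1}, {"translation": [0, 0, -12], "roll": 0, "claw": 1}, {"translation": [0, 0, -15], "roll": 0, "claw": 1}, {"translation": [0, 0, -15], "roll": 0, "claw": 1}]}}

```text
time_s: 27.48
position: [0.5, -0.3961, 0.4296]
tool_rot: [0.002, 0.934, 0.357, 0.001]
contact_force: [-0.4, 0.9, -0.1]
opening: 1.003
grip_force: 0.0
```

```bash
python3 -c "
from h import *
inrack([.491,-.403],-138.2)
print();inrack([.491,-.403],-138.2,'scene')
go([.4356,-.1147,.42],38.9)"
```

```text
(0.08, 0.1) 1 59 x 0.0006 y 0.0154 0.0227 0.036 z max 0.0983
(0.08, 0.1) -1 28 x 0.0015 y -0.019 -0.0182 -0.0174 z max 0.0914
(0.1, 0.12) 1 81 x 0.0003 y 0.0138 0.0232 0.0359 z max 0.1198
(0.1, 0.12) -1 29 x 0.0015 y -0.0207 -0.02 -0.0192 z max 0.1197
(0.12, 0.13) 1 54 x 0.0014 y 0.0 0.0176 0.0346 z max 0.13
(0.12, 0.13) -1 43 x 0.0016 y -0.0196 -0.0162 -0.0001 z max 0.13
(0.13, 0.16) 1 133 x 0.0021 y 0.0169 0.0246 0.0334 z max 0.1353
(0.13, 0.16) -1 154 x 0.0017 y -0.018 -0.0097 -0.0002 z max 0.1356

(0.08, 0.1) 1 58 x 0.0021 y 0.0153 0.0234 0.0282 z max 0.0999
(0.08, 0.1) -1 53 x 0.0024 y -0.0173 -0.011 -0.0055 z max 0.0995
(0.1, 0.12) 1 60 x 0.0035 y 0.0 0.0251 0.035 z max 0.1198
(0.1, 0.12) -1 59 x 0.004 y -0.022 -0.0083 -0.0 z max 0.119
(0.12, 0.13) 1 54 x 0.0034 y 0.0002 0.0258 0.036 z max 0.13
(0.12, 0.13) -1 31 x 0.0034 y -0.018 -0.0059 -0.0002 z max 0.1296
(0.13, 0.16) 1 40 x 0.0018 y 0.0006 0.0254 0.0357 z max 0.1352
(0.13, 0.16) -1 30 x 0.0027 y -0.0159 -0.0067 -0.0 z max 0.135
shift [ 13.9  -25.18   0.65] roll -1.52 | at [ 0.4999 -0.395   0.4263] yaw -48.18 tilt [-0.      0.0007]
```

Bar 3 is seated at 135 mm. Next is bar 4.

>>> {"api": "play_rows", "payload": {"rows": [{"translation": [1, -3, 0.5], "roll": -0.18, "claw": 1}, {"translation": [3, -6, 0.5], "roll": -0.36, "claw": 1}, {"translation": [5, -9, 0.5], "roll": -0.54, "claw": 1}, {"translation": [7, -13, 0.5], "roll": -0.72, "claw": 1}, {"translation": [9, -17, 0.5], "roll": -0.9, "claw": 1}, {"translation": [11, -21, 0.5], "roll": -1.08, "claw": 0.5}, {"translation": [13, -25, 0.5], "roll": -1.26, "claw": 0.3}, {"translation": [13.9, -25.2, 0.6], "roll": -1.44, "claw": 0.3}, {"translation": [13.9, -25.2, 0.6], "roll": -1.52, "claw": 0.3}, {"translation": [13.9, -25.2, 0.6], "roll": -1.52, "claw": 0.3}]}}

```text
time_s: 28.82
position: [0.4352, -0.1144, 0.4198]
tool_rot: [-0.001, 0.431, 0.902, -0.0]
contact_force: [-0.8, 0.2, -0.6]
opening: 0.649
grip_force: 0.0
```

```bash
python3 -c "
from h import *
rgb,d,K,C=cam('wrist'); P=cloud(d,K,C).reshape(-1,3); P=P[np.isfinite(P[:,0])]
Q=P[(P[:,0]>.39)&(P[:,0]<.54)&(P[:,1]>-.235)&(P[:,1]<-.06)&(P[:,2]>.128)&(P[:,2]<.145)];print(len(Q),Q.mean(0))
go([.4356,-.1147,.27],38.9)"
```

```text
171 [ 0.43487214 -0.11351745  0.13266142]
shift [-0.04  0.05 15.  ] roll -0.002 | at [ 0.4352 -0.1147  0.42  ] yaw 38.8 tilt [-0.0018  0.0003]
```

>>> {"api": "play_rows", "payload": {"rows": [{"translation": [0, 0, 5], "roll": 0, "claw": 0.3}, {"translation": [0, 0, 9], "roll": 0, "claw": 0.3}, {"translation": [0, 0, 12], "roll": 0, "claw": 0.3}, {"translation": [0, 0, 14], "roll": 0, "claw": 0.3}, {"translation": [0, 0, 15], "roll": 0, "claw": 0.3}, {"translation": [0, 0, 15], "roll": 0, "claw": 0.3}, {"translation": [0, 0, 15], "roll": 0, "claw": 0}, {"translation": [0, 0, 15], "roll": 0, "claw": -1}, {"translation": [0, 0, 15], "roll": 0, "claw": -1}, {"translation": [0, 0, 15], "roll": 0, "claw": -1}]}}

```text
time_s: 30.12
position: [0.4357, -0.1149, 0.2712]
tool_rot: [0.0, 0.431, 0.902, 0.0]
contact_force: [-0.2, -0.0, 5.2]
opening: 0.087
grip_force: 34.3
```

>>> {"api": "play_rows", "payload": {"rows": [{"translation": [0, 0, 0], "roll": 0, "claw": -1}, {"translation": [0, 0, 0], "roll": 0, "claw": -1}, {"translation": [0, 0, 0], "roll": 0, "claw": -1}, {"translation": [0, 0, 0], "roll": 0, "claw": -1}]}}

```text
time_s: 30.62
position: [0.4357, -0.115, 0.2711]
tool_rot: [0.0, 0.431, 0.902, 0.0]
contact_force: [-0.6, -0.2, 6.2]
opening: 0.087
grip_force: 34.4
```

>>> {"api": "play_rows", "payload": {"rows": [{"translation": [0, 0, -2], "roll": 0, "claw": -1}, {"translation": [0, 0, -4], "roll": 0, "claw": -1}, {"translation": [0, 0, -7], "roll": 0, "claw": -1}, {"translation": [0, 0, -11], "roll": 0, "claw": -1}, {"translation": [0, 0, -15], "roll": 0, "claw": -1}, {"translation": [0, 0, -17], "roll": 0, "claw": -1}, {"translation": [0, 0, -17], "roll": 0, "claw": -1}, {"translation": [0, 0, -17], "roll": 0, "claw": -1}]}}

```text
time_s: 31.62
position: [0.4352, -0.1145, 0.4398]
tool_rot: [-0.001, 0.431, 0.902, -0.0]
contact_force: [-0.0, -0.5, -1.2]
opening: 0.091
grip_force: 33.7
```

```bash
python3 - <<'E'
from h import *
lean()
c=np.array([.494,-.2955]); a=np.radians(-60.6); u=np.array([np.cos(a),np.sin(a)])
p=c+u*(.022-.034); print(p); go([*p,.44],-60.6-90)
E
```

```text
0.1385 1228 x med,max 0.0036 0.0122 y -0.0007
0.146 325 x med,max 0.0102 0.0122 y -0.0003
0.155 314 x med,max 0.0111 0.012 y -0.0002
0.165 175 x med,max 0.0113 0.012 y 0.0008
0.1725 23 x med,max 0.0081 0.0111 y -0.0007
0.22 142 x med,max 0.0151 0.018 y -0.0013
0.22999999999999998 58 x med,max 0.0184 0.0192 y -0.0013
0.24 47 x med,max 0.0194 0.0201 y -0.0006
0.25 8 x med,max 0.0199 0.0201 y -0.0017
[ 0.48810915 -0.28504543]
shift [-16.59  -6.59  -0.06] roll 0.166 | at [ 0.4352 -0.1145  0.4396] yaw 38.91 tilt [-0.0022  0.0004]
```

>>> {"api": "play_rows", "payload": {"rows": [{"translation": [-4, -2, -1], "roll": 0.08, "claw": -1}, {"translation": [-9, -4, -1], "roll": 0.166, "claw": -1}, {"translation": [-13, -5.5, -1], "roll": 0.166, "claw": -1}, {"translation": [-16.6, -6.6, -1], "roll": 0.166, "claw": -1}, {"translation": [-16.6, -6.6, -1], "roll": 0.166, "claw": -1}, {"translation": [-16.6, -6.6, -1], "roll": 0.166, "claw": -1}, {"translation": [-16.6, -6.6, -1], "roll": 0.166, "claw": -1}]}}

```text
time_s: 32.55
position: [0.4884, -0.2842, 0.4501]
tool_rot: [-0.001, 0.504, 0.864, 0.0]
contact_force: [0.3, -0.9, -0.1]
opening: 0.083
grip_force: 33.6
```

```bash
python3 -c "
from h import *
go([.4881,-.285,.315],-60.6-90)"
```

```text
shift [-0.08 -0.06 13.51] roll 0.001 | at [ 0.4884 -0.2842  0.4501] yaw 29.46 tilt [-0.001   0.0015]
```

>>> {"api": "play_rows", "payload": {"rows": [{"translation": [-0.1, -0.1, 4], "roll": 0, "claw": -1}, {"translation": [-0.1, -0.1, 8], "roll": 0, "claw": -1}, {"translation": [-0.1, -0.1, 10.5], "roll": 0, "claw": -1}, {"translation": [-0.1, -0.1, 11.5], "roll": 0, "claw": -1}, {"translation": [-0.1, -0.1, 12.5], "roll": 0, "claw": -1}, {"translation": [-0.1, -0.1, 13.5], "roll": 0, "claw": -1}, {"translation": [-0.1, -0.1, 13.5], "roll": 0, "claw": -1}]}}

```text
time_s: 33.42
position: [0.488, -0.2867, 0.3154]
tool_rot: [-0.0, 0.505, 0.863, 0.0]
contact_force: [0.0, 0.1, 0.3]
opening: 0.086
grip_force: 33.6
```

>>> {"api": "play_rows", "payload": {"rows": [{"translation": [0, 0, 1], "roll": 0, "claw": -1}, {"translation": [0, 0, 2], "roll": 0, "claw": -1}, {"translation": [0, 0, 3], "roll": 0, "claw": -1}, {"translation": [0, 0, 3.9], "roll": 0, "claw": -1}, {"translation": [0, 0, 3.9], "roll": 0, "claw": -1}]}}

```text
time_s: 34.05
position: [0.4883, -0.2859, 0.2754]
tool_rot: [-0.001, 0.504, 0.863, 0.001]
contact_force: [2.3, 4.7, -3.8]
opening: 0.087
grip_force: 33.1
```

>>> {"api": "play_rows", "payload": {"rows": [{"translation": [0, 0, 0.1], "roll": 0, "claw": 0}, {"translation": [0, 0, 0.1], "roll": 0, "claw": 0.5}, {"translation": [0, 0, 0.1], "roll": 0, "claw": 1}, {"translation": [0, 0, 0.1], "roll": 0, "claw": 1}, {"translation": [0, 0, 0], "roll": 0, "claw": 1}, {"translation": [0, 0, -3], "roll": 0, "claw": 1}, {"translation": [0, 0, -7], "roll": 0, "claw": 1}, {"translation": [0, 0, -12], "roll": 0, "claw": 1}, {"translation": [0, 0, -18], "roll": 0, "claw": 1}, {"translation": [0, 0, -20], "roll": 0, "claw": 1}]}}

```text
time_s: 35.3
position: [0.4881, -0.2877, 0.4807]
tool_rot: [0.003, 0.505, 0.863, -0.0]
contact_force: [-1.4, 0.2, -0.3]
opening: 1.003
grip_force: 0.0
```

>>> {"api": "play_rows", "payload": {"rows": [{"translation": [6, 0, 0], "roll": 0, "claw": 1}, {"translation": [6, 0, 0], "roll": 0, "claw": 1}, {"translation": [6, 0, 0], "roll": 0, "claw": 1}, {"translation": [6, 0, 0], "roll": 0, "claw": 1}]}}

```text
time_s: 35.8
position: [0.459, -0.2354, 0.4769]
tool_rot: [0.001, 0.505, 0.863, -0.0]
contact_force: [1.1, -0.3, 0.2]
opening: 1.005
grip_force: 0.0
```

```bash
python3 -c "
from h import *
inrack([.494,-.2955],-60.6); print()
inrack([.491,-.403],-138.2); print()
rgb=inrack([.494,-.2955],-60.6,'scene'); save('fin.png',rgb)"
```

```text
(0.08, 0.1) 1 13 x 0.0016 y 0.0144 0.0151 0.0157 z max 0.0986
(0.08, 0.1) -1 33 x 0.001 y -0.0205 -0.0192 -0.018 z max 0.0976
(0.1, 0.12) 1 38 x 0.0018 y 0.0115 0.0125 0.014 z max 0.1199
(0.1, 0.12) -1 28 x 0.0015 y -0.0223 -0.0212 -0.0201 z max 0.1196
(0.12, 0.13) 1 35 x 0.0019 y 0.0125 0.0144 0.0318 z max 0.13
(0.12, 0.13) -1 36 x 0.0017 y -0.0204 -0.0172 -0.0016 z max 0.13
(0.13, 0.16) 1 88 x 0.0021 y 0.0145 0.0218 0.0315 z max 0.135
(0.13, 0.16) -1 96 x 0.0019 y -0.0193 -0.0115 -0.002 z max 0.1346

(0.08, 0.1) 1 74 x 0.0041 y 0.0159 0.0202 0.0359 z max 0.1
(0.08, 0.1) -1 64 x 0.0042 y -0.0185 -0.0144 -0.0077 z max 0.0998
(0.1, 0.12) 1 139 x 0.005 y 0.0142 0.0229 0.0359 z max 0.1199
(0.1, 0.12) -1 132 x 0.0049 y -0.0204 -0.0118 -0.0006 z max 0.12
(0.12, 0.13) 1 95 x 0.0046 y 0.0001 0.0229 0.0353 z max 0.13
(0.12, 0.13) -1 79 x 0.0048 y -0.0191 -0.011 -0.0002 z max 0.1298
(0.13, 0.16) 1 82 x 0.0028 y 0.0177 0.0251 0.0339 z max 0.1342
(0.13, 0.16) -1 89 x 0.0026 y -0.0177 -0.0094 -0.0004 z max 0.1347

(0.08, 0.1) 1 49 x 0.0044 y 0.0144 0.0187 0.025 z max 0.0999
(0.08, 0.1) -1 49 x 0.0039 y -0.0202 -0.0149 -0.0077 z max 0.1
(0.1, 0.12) 1 103 x 0.005 y 0.012 0.0214 0.0316 z max 0.1199
(0.1, 0.12) -1 94 x 0.0042 y -0.0204 -0.0121 -0.0023 z max 0.1199
(0.12, 0.13) 1 59 x 0.005 y 0.0135 0.0234 0.033 z max 0.13
(0.12, 0.13) -1 56 x 0.0045 y -0.0203 -0.0101 -0.0007 z max 0.1298
(0.13, 0.16) 1 34 x 0.0037 y 0.0152 0.0231 0.0311 z max 0.1352
(0.13, 0.16) -1 36 x 0.0029 y -0.0186 -0.0099 -0.0009 z max 0.1351
```

View pics/fin.png

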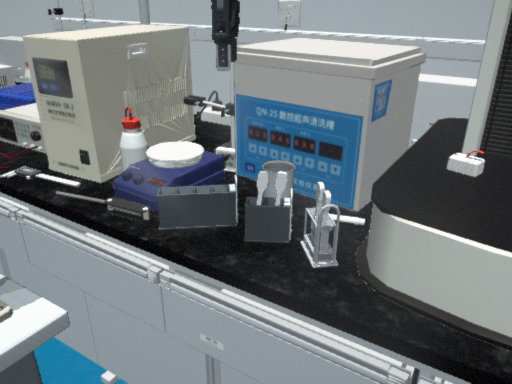

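The final view shows two bars standing in the short rack at (268,185) and two in the loop rack at (322,195). The long rack is empty, the beaker is in place and the arm is clear, so I hand the job in.

```bash
python3 -c "
from h import *
print(ticket.close_job())"
```

```text
the job is handed in; nothing more can be done
None
```

The job is handed in at about 36 s of the 123 s allowed: bars 1 and 3 stand in the loop rack and bars 2 and 4 in the short rack, 1 and 2 next to the loop or tab, all measured fully down (tops at about 135 mm), and the beaker was not touched; no verdict came back.

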